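Test the entrance grille's cut-out, then hold its inspection flap at the mark

TASK

Do the monthly check of the entrance grille's electrics: press the yellow test button on the white cut-out so that its red-knobbed lever drops, then lift that lever fully back up. Then raise the green flap of the grey control box by its black handle until it is level with the red marker arm beside it, and finish while still holding it there with the gripper, steady, so that I can read the relay in the mirror under the flap. Leave the marker arm and the sprocket, bowl, spark plug box and valve tool where they are.

Things in the scene. Friction and masses are not known exactly. Their poses are not given: they have to be found in the camera images.
- cutout: white cut-out (earth-leakage breaker), a fixed block 130 (x) x 160 (y) x 70 mm high; origin under its middle, z up. It carries the test button at y = +40 mm and the lever at y = -40 mm of its own frame. The cut-out and the control box stand side by side on the shelf, either one on the left, each turned by up to 0.3 rad
- test_button (a joint): travel of the yellow test button, m: 0 out, 0.008 fully in (straight down). A spring pushes back with about 1 N at first and 5 N fully in; pressed beyond about half its travel it trips the lever, so press it nearly to the bottom (a push of 5 to 6 N). It springs back out when let go
- button_top (a point): centre of the top face of the yellow button (26 mm across), 84 mm above the shelf, 10 mm proud of a grey collar 40 mm across
- trip_lever (a joint): lever angle, rad: 0 up (at its stop, leaning 0.25 rad from vertical to the cut-out's +x), 1.05 dropped (0.8 rad from vertical to its front, -x). Free: falls by its own weight to the side it leans to (up to 1 s), so once raised past vertical (below 0.25) it settles at 0 by itself. Cannot be raised while the button is held in. Under 2 N at the knob raises it, along its arc
- lever_knob (a point): centre of the red ball knob (20 mm across) at the end of the lever, 72 mm from the pivot; the lever is a steel rod 10 mm thick. Up, the knob's centre is 58 mm above the cut-out's top face; dropped, 38 mm. Can be pinched from above
- lever_pivot (a point): pivot of the lever, at [8, -40, 58] mm in the cut-out's frame (12 mm below its top face), axis along the cut-out's y. The lever comes up through a black slot, 100 x 26 mm; the top face is flat there
- control_box: grey grille-motor control box, fixed, 160 (x) x 180 (y) x 86 mm high, open-topped and covered by the green flap; origin under its middle, z up, its front facing its own -x. The red marker arm and a thin white arc (90 mm radius about the hinge axis, 117 mm from the middle) stand at its +y side
- flap (a joint): angle of the flap, rad: 0 shut (flat), growing as its front edge is raised, stop at 1.5. Nothing keeps it open: it falls shut from any angle. About 0.35 kg, needs about 1.5 to 2.5 N upward at the handle
- flap_handle (a point): middle of the flap's black handle, a round bar 18 mm thick, 30 mm long along the box's y, on a 10 mm wide stem, 187 mm from the hinge axis, 35 mm beyond the flap's front edge (32 mm in front of the box when shut). Pinch it by its two ends, or across. x axis: along the flap, from handle to hinge
- flap_hinge (a point): middle of the flap's hinge line, at [75, 0, 88] mm in the control box's frame; the axis runs along the box's y. The flap is a green plate 168 mm wide, 152 mm long, 5 mm thick
- marker (a joint): angle of the red marker arm about the same hinge axis, counted just as the flap's: the flap is at the mark when flap equals this (set between 0.6 and 1.15 rad). It is stiff and stays put unless pushed
- marker_tip (a point): free end (with a white band) of the red marker arm, a strip 140 mm long and 12 mm wide beside the flap, 105 mm to the control box's +y side of the flap's middle line. x axis: along the arm, from the tip to the hinge axis
- sprocket: steel rear sprocket lying flat, 122 mm across, 6 mm thick, loose; origin under its middle. Leave alone
- bowl: white ceramic bowl of nuts, 112 mm across, 48 mm high, loose; origin under its middle. Leave alone
- plug_box: blue plastic spark plug box, 110 x 60 x 45 mm, loose; origin under its middle. Leave alone
- valve_tool: silver cross-shaped valve stem tool, 85 x 44 mm, 12 mm thick, loose; origin under its middle. Leave alone
Things that resemble listed ones, but are neither listed nor needed, are in the scene too. Several things look just like the cutout: the one meant starts farthest to the robot's right.

How it is judged:
On the way, in this order (a step that is already met when the one before it is completed fails the run):
1. the test button is pressed in (over 3 mm) while the lever is up (value of joint test_button above 0.003 m and value of joint trip_lever below 0.7 rad).
2. the lever has dropped (over 0.85 rad), the flap still shut (value of joint trip_lever above 0.85 rad and value of joint flap below 0.1 rad), for 0.1 s.
3. the lever is lifted back up (under 0.1 rad), the flap still shut (value of joint each of trip_lever, flap below 0.1 rad and value of joint test_button below 0.002 m), for 0.2 s.
4. the flap is brought level with the marker arm (within 0.08 rad) (angle between the x axis of flap_handle and the x axis of marker_tip, either way round below 0.08 rad and contact force between the fingers and flap above 0.5 N), for 0.2 s.
At the end, for the whole second after the job is handed in: Fingers hold the flap (over 0.5 N), within 0.08 rad of the red marker arm and under 0.1 rad/s; lever under 0.1 rad; button out (under 2 mm); marker tip within 10 mm and sprocket, bowl, plug box and valve tool within 20 mm of their starts (all of step 4 and velocity of joint flap between -0.1 and 0.1 rad/s and value of joint trip_lever below 0.1 rad and value of joint test_button below 0.002 m and distance of marker_tip from where it was at the start of the episode below 0.01 m and distance of each of sprocket, bowl, plug_box, valve_tool from where it was at the start of the episode below 0.02 m); the arm keeps its last pose, push and grip.
It fails at once if The steel sprocket is shifted by more than 20 mm (distance of sprocket from where it was at the start of the episode above 0.02 m).
It fails at once if The bowl of nuts is shifted by more than 20 mm (distance of bowl from where it was at the start of the episode above 0.02 m).
It fails at once if The blue spark plug box is shifted by more than 20 mm (distance of plug_box from where it was at the start of the episode above 0.02 m).
It fails at once if The valve stem tool is shifted by more than 20 mm (distance of valve_tool from where it was at the start of the episode above 0.02 m).
It fails at once if The marker arm is shifted (tip by more than 10 mm) (distance of marker_tip from where it was at the start of the episode above 0.01 m).
It also fails if it takes over 72 s, if anything falls off the work surface, if the arm or the gripper's body presses on something with over 40 N, if the wrist force passes 120 N, or if a joint passes its speed limit or range.

ROBOT

A 7-joint arm with a two-finger parallel gripper is mounted at the origin on the work surface. World frame = base frame: x ahead of the robot, y to its left, z up, the work surface at z = 0. Lengths are in m, angles in rad, forces in N, time in s.
With the tool pointing down it reaches from about 0.35 to 0.9 m from the base axis. Payload 8.1 kg.
Tool frame: the origin (TCP) lies on the centre line of the jaws, within the pads' length; the fingertips stand 17 mm ahead of it and the grasp point (between the pads) lies 2 mm behind it; z points along the fingers, y is the line along which they close (so a half turn about z gives the same grasp; the last joint's range is limited). The gripper opens to 92 mm and grips with 3 to 60 N. Pads are 19 mm wide; open, the fingers measure 130 mm over their backs; the gripper's body (75 mm by 190 mm) begins 47 mm behind the grasp point.
Start: joints at [1.105, 0.434, 0.025, 1.573, -0.012, 1.134, -0.075], TCP at [0.222, -0.584, 0.244] pointing down, gripper open.
Joint ranges: [-2.62, 2.62], [-0.44, 2.09], [-1.27, 1.32], [0.08, 2.57], [-1.32, 4.46], [0.12, 2], [-2.74, 2.74]. Speed limits (rad/s): [2.22, 2.22, 3.01, 3.01, 3.14, 3.14, 3.14].

INTERFACE

Orientations are given as [roll, pitch, yaw] about the fixed x, y, z axes, in that order (R = Rz(yaw) Ry(pitch) Rx(roll)).
In Python, from rig import reach, movel, move_joints, set_gripper, hold, inverse_kinematics, snapshot, get_calibration, PlanningError, close_job, read_clock, read_joint_positions, read_qvel, read_joint_efforts, read_ee_pos, read_orientation, read_contact_force, read_wrist_torque, read_gripper_width, read_grip_force gives the robot as it stands. Calls block until the motion is done:
- reach(position, orientation): joint-space move of the TCP to a pose.
- movel(position, orientation=None, v=0.15, f_stop=None): straight line of the TCP; orientation=None keeps the orientation; v is the mean speed in m/s. With f_stop (N) it stops when the force on the tool has changed by that much, and returns True; else False.
- move_joints(angles): joint-space move.
- set_gripper(opening): finger opening in m; the grip force is fixed at half the most; returns when the fingers have stopped.
- hold(seconds).
- inverse_kinematics(position, orientation): joint angles nearest the present ones, or None.
- snapshot(name): name is "side" or "top"; returns (picture, depth): 480x640x3 uint8, red, green, blue; 480x640 float32, m along the optical axis (not along the pixel's ray), 0 where there is no reading.
- get_calibration(name): a dict with "fx", "fy", "cx", "cy" (pixels), "rvec" (rotation vector, rad) and "tvec" (3), from world to camera coordinates, as OpenCV has them. Camera axes: x right, y down, z forward; pixel columns grow to the right and rows downward; lengths in m; the calibration is good to about 2 mm. A picture is of the moment at which its call begins. get_calibration takes no time and is no camera call.
A pose or a line that the arm cannot do raises PlanningError and nothing moves.
- close_job(): hands the job in; it is judged then, once.
Readings, each from a call of its own:
- read_clock(): time.
- read_joint_positions(): joint angles.
- read_qvel(): joint speeds.
- read_joint_efforts(): joint torques, N m.
- read_ee_pos(): TCP position.
- read_orientation(): TCP orientation.
- read_contact_force(): force on the tool from outside, world axes, zero at the start.
- read_wrist_torque(): the same for the moment, N m.
- read_gripper_width(): finger opening in m.
- read_grip_force(): force on a finger pad.
Only numpy, scipy, OpenCV 4.12 (cv2) and the standard library are available. Lean on these libraries where they do the work, as an engineer would, in place of code of your own. Each camera call takes 0.05 s, during which the arm holds its last target. There are 200 camera calls.

## Working session

There is one attempt and no reset: what is moved stays moved. The work goes in short steps, each a Python script; the robot and the scene stay as the last script left them, time stands still between calls to the robot, and variables do not carry over. Pictures are saved under pics/ and viewed, at most 10 in all, crops included, and the job is handed in when it is done.

```bash
mkdir -p pics && ls && cat > h.py <<'E'
import numpy as np, cv2
from rig import *
def cal(n):
    c=get_calibration(n); K=np.array([[c['fx'],0,c['cx']],[0,c['fy'],c['cy']],[0,0,1.]])
    R=cv2.Rodrigues(np.array(c['rvec'],float))[0]; return K,R,np.array(c['tvec'],float).ravel()
def pts(n,D):
    "world point of every pixel, from depth"
    K,R,t=cal(n); v,u=np.mgrid[:480,:640]
    P=np.stack([(u-K[0,2])/K[0,0]*D,(v-K[1,2])/K[1,1]*D,D],-1)
    return (P-t)@R
def proj(n,X):
    K,R,t=cal(n); p=(K@(R@np.atleast_2d(X).T+t[:,None])).T; return p[:,:2]/p[:,2:]
def onplane(n,uv,z):
    K,R,t=cal(n); d=np.linalg.solve(K,np.array([uv[0],uv[1],1.]))@R; c=-R.T@t
    return c+d*(z-c[2])/d[2]
def snap(n,f):
    im,D=snapshot(n); cv2.imwrite(f'pics/{f}.png',im[...,::-1]); np.save(f'pics/{f}.npy',D); return im,D
E
python3 - <<'E'
from h import *
for n in('side','top'):
    im,D=snap(n,n+'0'); K,R,t=cal(n); print(n,K[0,0],-R.T@t,R[2])
print(read_clock())
E
```

```text
pics
side 569.7177053458739 [0.48472182 0.94366086 1.14422496] [ 0.05753123 -0.68278761 -0.72834829]
top 564.6146178472244 [ 0.25506902 -0.01004914  1.53461101] [ 0.20681085  0.01317406 -0.97829224]
0.1
```

View pics/side0.png

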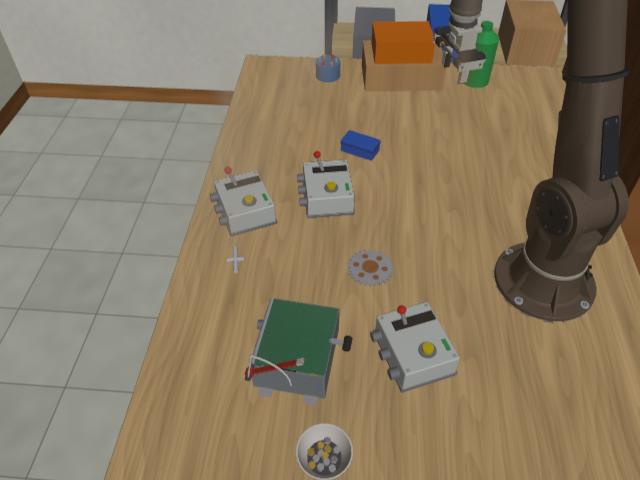

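View pics/top0.png

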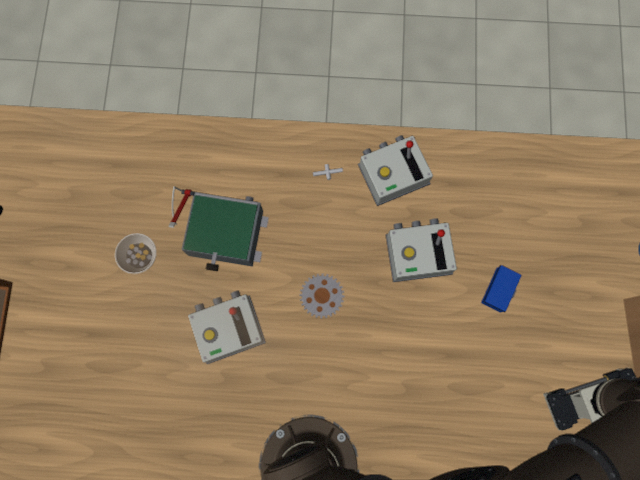

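The side view shows three white cut-outs, at about (243,202), (328,188) and (416,345). The top view shows the same three at (396,170), (421,252) and (226,328). The control box is at top (224,228), with its black handle at (212,267) and the marker at (181,207). Next I measure all of them.

```bash
cat > m.py <<'E'
from h import *
im=cv2.imread('pics/top0.png'); D=np.load('pics/top0.npy'); P=pts('top',D)
hsv=cv2.cvtColor(im,cv2.COLOR_BGR2HSV); H,S,V=[hsv[...,i].astype(int) for i in range(3)]
def comps(m,amin):
    n,l,s,c=cv2.connectedComponentsWithStats(m.astype(np.uint8))
    return [(l==i,c[i],s[i,4]) for i in range(1,n) if s[i,4]>=amin]
Z=P[...,2]; ok=D>0
print('table z',np.median(Z[300:330,500:600]), )
for m,c,a in comps(ok&(Z>.064)&(Z<.076)&(S<60)&(V>120),800):
    hull=cv2.convexHull(np.argwhere(m)[:,::-1].astype(np.float32))
    W=np.array([onplane('top',p[0],.07)[:2] for p in hull],np.float32)
    r=cv2.minAreaRect(W); print('white',c.round(),a,np.round(r[0],4),np.round(r[1],4),r[2],np.median(Z[m]))
for name,mm,z in(('yellow',(H>18)&(H<35)&(S>150)&(V>100)&(Z>.07),.084),('red',((H<6)|(H>174))&(S>150)&(V>80)&(Z>.07),None)):
    for m,c,a in comps(ok&mm,15):
        p=np.median(P[m],0); print(name,c.round(1),a,p.round(4),onplane('top',c,z or .128).round(4))
m=max(comps(ok&(H>60)&(H<90)&(S>90)&(Z>.07)&(Z<.11),500),key=lambda x:x[2])
W=np.array([onplane('top',p[0],.0905)[:2] for p in cv2.convexHull(np.argwhere(m[0])[:,::-1].astype(np.float32))],np.float32)
r=cv2.minAreaRect(W);print('flap',m[1],np.round(r[0],4),np.round(r[1],4),r[2],np.median(Z[m[0]])); print(cv2.boxPoints(r).round(4))
for m,c,a in comps(ok&(V<60)&(Z>.06)&(Z<.12),15): print('black',c.round(1),a,np.median(P[m],0).round(4))
E
python3 m.py; python3 - <<'E'
import cv2,numpy as np
a=cv2.imread('pics/top0.png');s=cv2.imread('pics/side0.png')
A=cv2.resize(a[125:305,340:540],(400,360),interpolation=3);B=cv2.resize(s[140:240,290:390],(400,360),interpolation=3)
cv2.imwrite('pics/crop1.png',np.hstack([A,B]))
E
```

```text
table z 0.0023628309370195217
white [394. 167.] 1727 [ 0.8026 -0.1896] [0.1287 0.1617] 26.547657012939453 0.07196854652145036
white [420. 249.] 1972 [ 0.5747 -0.2661] [0.1289 0.1611] 10.777658462524414 0.07170084971618915
white [222. 328.] 2224 [0.3384 0.2386] [0.1287 0.1581] 23.20194435119629 0.07136398123740548
yellow [384.3 171.5] 60 [ 0.779  -0.1566  0.0868] [ 0.78   -0.1575  0.084 ]
yellow [408.8 252.1] 66 [ 0.561  -0.2292  0.086 ] [ 0.5616 -0.2294  0.084 ]
yellow [209.1 334.5] 58 [0.3184 0.2723 0.0858] [0.318  0.2721 0.084 ]
red [409.3 143.9] 35 [ 0.8412 -0.2151  0.1363] [ 0.8446 -0.2165  0.128 ]
red [181.3 204.6] 125 [0.6452 0.3692 0.1255] [0.6431 0.3684 0.128 ]
red [440.5 232.8] 38 [ 0.6051 -0.3005  0.1364] [ 0.6073 -0.3023  0.128 ]
red [231.4 310.9] 17 [0.3757 0.2122 0.1395] [0.3771 0.2139 0.128 ]
flap [220.47135649 226.83526269] [0.5994 0.2693] [0.1662 0.1469] 83.84416961669922 0.09408180065181583
[[0.5174 0.1946]
 [0.6635 0.1788]
 [0.6814 0.344 ]
 [0.5353 0.3598]]
black [411.9 164.8] 256 [ 0.8067 -0.2339  0.0732]
black [438.6 252.9] 280 [ 0.5651 -0.3098  0.0737]
black [212.1 266.9] 66 [0.4893 0.2789 0.0977]
black [299.5 442. ] 119 [0.0755 0.0271 0.0741]
black [329.1 447.3] 54 [ 0.0645 -0.0444  0.071 ]
```

View pics/crop1.png

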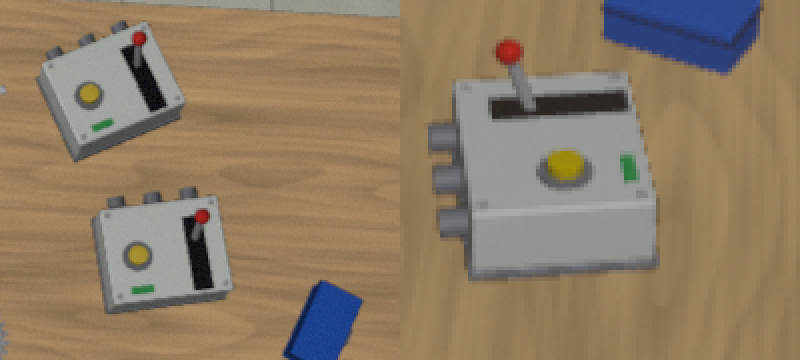

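There are three cut-out candidates in the top view:
- (396,170), y = -0.19, turned 0.46 rad
- (421,252), y = -0.27, turned 0.19 rad
- (226,328), y = +0.24, turned 0.40 rad

The one meant is (421,252), at side (328,188). It is farthest to the robot's right and the only one turned under 0.3 rad. The crop confirms it: lower left unit in the top half, with the lever up, red knob and black slot. Its knob is predicted at (.6075, -.3006) and seen at (.607, -.302).

Next I measure the marker angle and press the button.

```bash
cat >> h.py <<'E'
PSI=.188; C=np.array([.5745,-.2665])        # cut-out
BY=-.1075; B=np.array([.6005,.269])         # control box
def rot(a): return np.array([[np.cos(a),-np.sin(a)],[np.sin(a),np.cos(a)]])
def cw(x,y,z): return [*(C+rot(PSI)@[x,y]),z]
def bw(x,y,z): return [*(B+rot(BY)@[x,y]),z]
def down(axis):
    "tool-down orientation with the closing line along world angle axis; the turn nearer the present one"
    q=read_joint_positions(); best=None
    for y in (axis+np.pi/2,axis-np.pi/2): yield [np.pi,0,(y+np.pi)%(2*np.pi)-np.pi]
def pick(p,axis):
    q0=np.array(read_joint_positions()); c=[]
    for o in down(axis):
        q=inverse_kinematics(p,o)
        if q is not None: c.append((np.abs(np.array(q)-q0).max(),o,np.round(q,2)))
    return min(c,key=lambda x:x[0])
def boxlocal(X):
    L=(X[...,:2]-B)@rot(BY); return np.concatenate([L,X[...,2:]],-1)
E
python3 - <<'E'
from h import *
for n in('top','side'):
    im=cv2.imread(f'pics/{n}0.png'); D=np.load(f'pics/{n}0.npy'); L=boxlocal(pts(n,D))
    H,S,V=[x.astype(int) for x in cv2.split(cv2.cvtColor(im,cv2.COLOR_BGR2HSV))]
    m=((H<8)|(H>172))&(S>120)&(V>60)&(abs(L[...,0])<.15)&(abs(L[...,1]-.105)<.05)&(D>0)
    q=L[m]; a=np.arctan2(q[:,2]-.088,.075-q[:,0]); r=np.hypot(q[:,2]-.088,.075-q[:,0])
    print(n,m.sum(),np.median(q,0).round(4),'ang',np.percentile(a[r>.06],[10,50,90]).round(3),'r',np.percentile(r,[2,50,98]).round(3))
    x=q[:,[0,2]]; u=np.linalg.svd(x-np.median(x,0))[2][0]; print('pca',np.arctan(-u[1]/u[0]), q[r>.125].mean(0).round(4))
p=[.5618,-.2295,.18]; print(read_orientation(),pick(p,PSI))
E
```

```text
top 156 [0.0314 0.104  0.1257] ang [0.633 0.668 0.714] r [0.009 0.063 0.121]
pca 0.7362491770691765 [nan nan nan]
side 254 [0.0319 0.1058 0.1202] ang [0.616 0.641 0.662] r [0.008 0.054 0.122]
pca 0.6355153761365916 [-0.0255  0.105   0.1636]
[-3.14019285e+00  1.09119728e-04  3.62703574e-01] (np.float64(0.5160446151448365), [3.141592653589793, 0, 1.7587963267948963], array([ 0.59,  0.5 , -0.42,  1.67,  0.23,  1.02,  0.28]))<stdin>:8: RuntimeWarning: Mean of empty slice.
  ret = um.true_divide(
```

The marker angle comes out at about 0.65 rad, with the tip near (-.026, .105, .164) in the box frame, which fits the description. I will refine it later. Now I press the button.

```bash
python3 - <<'E'
from h import *
b=[.5618,-.2295]; o=pick([*b,.18],PSI)[1]
set_gripper(0); reach([*b,.16],o); movel([*b,.106],v=.1)
print('tcp',read_ee_pos(),read_gripper_width(),read_contact_force())
r=movel([*b,.0935],v=.02,f_stop=4.6); print(r,read_ee_pos(),read_contact_force())
hold(.3); movel([*b,.2],v=.2); hold(.8)
print(read_clock())
reach(cw(0,.25,.3),o)
snap('top','top1'); snap('side','side1'); print(read_clock())
a=cv2.imread('pics/top1.png');s=cv2.imread('pics/side1.png')
cv2.imwrite('pics/crop2.png',np.hstack([cv2.resize(a[190:310,360:480],(400,400),interpolation=3),cv2.resize(s[130:230,280:380],(400,400),interpolation=3)]))
im=a; D=np.load('pics/top1.npy'); P=pts('top',D)
H,S,V=[x.astype(int) for x in cv2.split(cv2.cvtColor(im,cv2.COLOR_BGR2HSV))]
m=((H<8)|(H>172))&(S>130)&(V>60)&(np.hypot(P[...,0]-C[0],P[...,1]-C[1])<.13)&(D>0)
uv=np.argwhere(m)[:,::-1].mean(0); print(uv,m.sum(),np.median(P[m],0),onplane('top',uv,.110),cw(-.0436,-.04,.108))
E
```

```text
tcp [ 0.56204469 -0.22961814  0.10629278] 0.0005314868890633903 [-0.17150619 -0.47774989  0.957428  ]
False [ 0.56223982 -0.22963985  0.09383555] [ 1.00116739 -0.70024704  4.94528711]
6.6
7.6333
[443.22222222 260.73333333] 45 [ 0.53769219 -0.31231193  0.11573363] [ 0.53863678 -0.31402461  0.11      ] [np.float64(0.5391440128988825), np.float64(-0.31394380018617407), 0.108]
```

View pics/crop2.png

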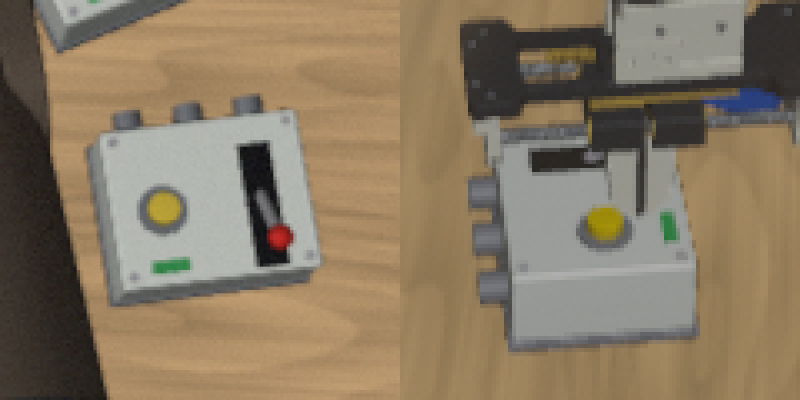

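The lever has dropped and the button has sprung back out. In the top view the knob is at (443,261), which casts to (.5386, -.3140), against a prediction of (.5391, -.3139). Now I pinch the knob and raise it along its arc.

```bash
python3 - <<'E'
from h import *
def k(a): return cw(.008+.072*np.sin(a),-.04,.058+.072*np.cos(a)+.002)
o=pick(k(-.8)[:2]+[.2],PSI+np.pi/2)[1]
set_gripper(.05); reach(k(-.8)[:2]+[.2],o); movel(k(-.8),v=.12)
print(read_ee_pos(),read_contact_force()); set_gripper(0); print('w',read_gripper_width(),read_grip_force())
for a in np.linspace(-.8,.17,9)[1:]: movel(k(a),v=.15)
print(read_gripper_width(),read_contact_force(),read_clock())
set_gripper(.05); movel(k(.17)[:2]+[.23],v=.2); hold(.3); print(read_clock())
reach(cw(-.03,.27,.35),o); snap('top','top2'); 
a=cv2.imread('pics/top2.png');P=pts('top',np.load('pics/top2.npy'))
H,S,V=[x.astype(int) for x in cv2.split(cv2.cvtColor(a,cv2.COLOR_BGR2HSV))]
m=((H<8)|(H>172))&(S>130)&(V>60)&(np.hypot(P[...,0]-C[0],P[...,1]-C[1])<.13)
uv=np.argwhere(m)[:,::-1].mean(0); print(uv,m.sum(),onplane('top',uv,.130),'up',k(.25),read_clock())
E
```

```text
[ 0.53966134 -0.3140251   0.11093447] [-0.46783729  0.52538759  0.93327462]
w 0.018172232393439486 29.999986588954926
0.018028760527286622 [-1.01374378 -6.1134513  -0.80704968] 13.2833
14.9417
[440.5  232.85] 40 [ 0.60678159 -0.30186639  0.13      ] up [np.float64(0.607334038618334), np.float64(-0.3009708756583165), np.float64(0.12976169436316642)] 16.2583
```

The lever is back up: the knob is at (440.5,232.9), the same as at the start. Now the flap handle, pinched by its two ends.

```bash
python3 - <<'E'
from h import *
def f(t): return bw(.075-.187*np.cos(t),0,.086+.187*np.sin(t))
o=pick(f(0)[:2]+[.25],BY+np.pi/2)[1]; print(o)
try:
    q=inverse_kinematics(f(.65),o); print(np.round(q,2))
    set_gripper(.06); reach(f(0)[:2]+[.25],o); movel(f(0),v=.12,f_stop=8)
    print(f(0),read_ee_pos(),read_contact_force()); set_gripper(0); print('w',read_gripper_width(),read_grip_force(),read_contact_force())
    if .026<read_gripper_width()<.034:
        for t in np.linspace(0,.64,9)[1:]: movel(f(t),v=.1)
    print(read_ee_pos(),f(.64),read_gripper_width(),read_contact_force(),read_wrist_torque(),read_clock())
finally:
    snap('side','side3'); snap('top','top3')
    a=cv2.imread('pics/top3.png');s=cv2.imread('pics/side3.png')
    cv2.imwrite('pics/crop3.png',np.hstack([cv2.resize(a[170:290,150:270],(400,400),interpolation=3),cv2.resize(s[270:410,220:360],(400,400),interpolation=3)]))
E
```

```text
[3.141592653589793, 0, -0.10749999999999993]
[-0.34  0.45 -0.33  1.68  0.17  1.03 -2.4 ]
[np.float64(0.4891465270210873), np.float64(0.28101682385385424), np.float64(0.086)] [0.4895356  0.28133077 0.086681  ] [-0.6297212  -0.39352485 -1.08625568]
w 0.02959073792217603 30.000616014003754 [-1.83181834 -3.28012649  3.60610935]
[0.52654051 0.27629234 0.19870771] [np.float64(0.5259409887583173), np.float64(0.2770461119068869), np.float64(0.19767554753476732)] 0.029915257983871693 [-0.42786529 -6.2471021  -4.02492134] [-1.14486807  0.13885611  0.09332673] 22.3667
```

View pics/crop3.png

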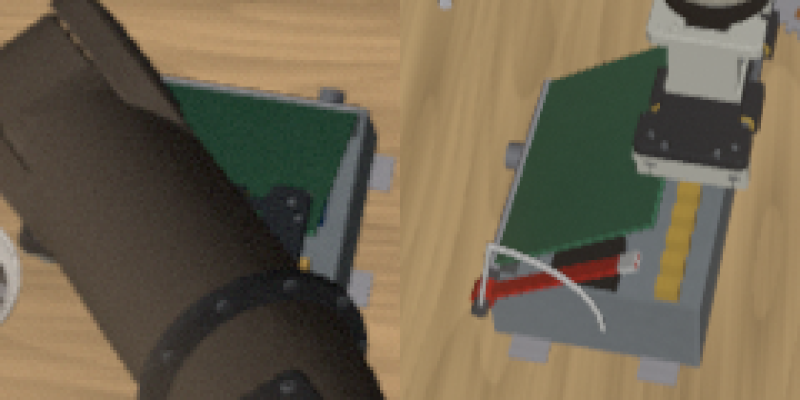

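The handle is held (width 29.6 mm) and the flap is raised. In the side crop the flap edge runs nearly parallel to the red arm. Next I measure both angles by casting rays and from depth.

```bash
python3 - <<'E'
from h import *
K,R,t=cal('side'); c=-R.T@t
n=np.append(rot(BY)@[0,1],0)
def cast(uv,ly):
    p0=np.array(bw(0,ly,0)); d=np.c_[(uv-K[[0,1],[2,2]])/K[[0,1],[0,1]],np.ones(len(uv))]@R
    return boxlocal(c+d*(((p0-c)@n)/(d@n))[:,None])
for name in('side0','side3'):
    im=cv2.imread(f'pics/{name}.png'); D=np.load(f'pics/{name}.npy'); L=boxlocal(pts('side',D))
    H,S,V=[x.astype(int) for x in cv2.split(cv2.cvtColor(im,cv2.COLOR_BGR2HSV))]
    m=((H<8)|(H>172))&(S>120)&(V>60)&(abs(L[...,0])<.15)&(abs(L[...,1]-.105)<.04)&(D>0)
    q=cast(np.argwhere(m)[:,::-1].astype(float),.107); r=np.hypot(.075-q[:,0],q[:,2]-.088); a=np.arctan2(q[:,2]-.088,.075-q[:,0])
    k=(r>.025)&(r<.12); vx,vz,x0,z0=cv2.fitLine(q[k][:,[0,2]].astype(np.float32),cv2.DIST_HUBER,0,.01,.01).ravel()
    print(name,'marker line',np.arctan(-vz/vx),'about hinge',np.median(a[r>.08]),'offset at hinge z',z0+vz/vx*(.075-x0))
    g=(H>55)&(H<95)&(S>80)&(abs(L[...,0])<.12)&(abs(L[...,1])<.095)&(L[...,2]>.07)&(L[...,2]<.3)&(D>0)
    G=L[g]; 
    for _ in range(3):
        A,*_r=np.linalg.lstsq(np.c_[G[:,:2],np.ones(len(G))],G[:,2],rcond=None); e=G[:,2]-np.c_[G[:,:2],np.ones(len(G))]@A; G=G[abs(e)<.006]
    print('flap plane',len(G),np.arctan(-A[0]),A,'z at hinge',A[0]*.075+A[2])
p=boxlocal(np.array(read_ee_pos())); print('tcp angle',np.arctan2(p[2]+.002-.088,.075-p[0]),p,read_clock())
E
```

```text
side0 marker line 0.59644395 about hinge 0.6644420409202356 offset at hinge z 0.09520342
flap plane 4182 0.00014666829983470722 [-0.00014667  0.00241083  0.09296943] z at hinge 0.09295842926761663
side3 marker line 0.6176633 about hinge 0.6803124230046709 offset at hinge z 0.09431486
flap plane 2216 0.6391569197953405 [-7.43234206e-01 -3.39682151e-04  1.50063689e-01] z at hinge 0.09432112330760256
tcp angle 0.6449291150575402 [-0.07448341 -0.00072182  0.19844645] 22.4667
```

```bash
python3 - <<'E'
from h import *
ims=[snapshot('side') for _ in range(5)]
for tag,sel in(('red',0),('white band',1)):
  Q=[]
  for im,D in ims:
    L=boxlocal(pts('side',D)); H,S,V=[x.astype(int) for x in cv2.split(cv2.cvtColor(im,cv2.COLOR_RGB2HSV))]
    r=np.hypot(.075-L[...,0],L[...,2]-.088); a=np.arctan2(L[...,2]-.088,.075-L[...,0])
    base=(abs(L[...,1]-.105)<.012)&(D>0)&(abs(a-.64)<.15)
    Q.append(L[base&(((H<8)|(H>172))&(S>120)&(V>60)&(r>.03)&(r<.118) if sel==0 else (S<70)&(V>120)&(r>.115)&(r<.15))])
  q=np.vstack(Q); print(tag,len(q),q.mean(0).round(4),'about hinge(z -3mm)',np.median(np.arctan2(q[:,2]-.091,.075-q[:,0])).round(3))
  if sel==0 and len(q):
    vx,vz,x0,z0=cv2.fitLine(q[:,[0,2]].astype(np.float32),cv2.DIST_HUBER,0,.01,.01).ravel(); print('line',np.arctan(-vz/vx))
print(read_clock(),read_grip_force(),read_gripper_width(),np.abs(read_qvel()).max())
E
```

```text
red 841 [0.0141 0.1046 0.134 ] about hinge(z -3mm) 0.617
line 0.61063606
white band 211 [-0.0342  0.1047  0.1675] about hinge(z -3mm) 0.613
22.7167 29.999662041664124 0.029757324693726054 0.0016481596730910718
```

The marker readings range from 0.61 to 0.64 rad and the flap is at 0.64. I lower the flap to 0.625, check that everything is steady, and hand in.

```bash
python3 - <<'E'
from h import *
t=.624; movel(bw(.075-.187*np.cos(t),0,.086+.187*np.sin(t)),v=.03); hold(1.)
p=boxlocal(np.array(read_ee_pos())); print('tcp angle',np.arctan2(p[2]-.086,.075-p[0]),read_gripper_width(),read_grip_force(),np.abs(read_qvel()).max(),read_contact_force())
im,D=snap('side','side4'); L=boxlocal(pts('side',D)); H,S,V=[x.astype(int) for x in cv2.split(cv2.cvtColor(im,cv2.COLOR_RGB2HSV))]
G=L[(H>55)&(H<95)&(S>80)&(abs(L[...,0])<.12)&(abs(L[...,1])<.095)&(L[...,2]>.07)&(L[...,2]<.3)&(D>0)]
for _ in range(3):
    X=np.c_[G[:,:2],np.ones(len(G))]; A=np.linalg.lstsq(X,G[:,2],rcond=None)[0]; G=G[abs(G[:,2]-X@A)<.006]
fl=np.arctan(-A[0]); print('flap',fl,read_clock())
if abs(fl-.625)<.03 and .027<read_gripper_width()<.033: print(close_job())
E
```

```text
tcp angle 0.6303378289813992 0.029587369588800348 29.999839961528778 0.0015881108314231402 [ 0.57767825 -5.68517792 -1.11341055]
flap 0.6240173647029837 24.0167
the job is handed in; nothing more can be done
None
```

I've handed the job in: the test button tripped the lever, the lever is back up, and the gripper is holding the flap steady at 0.62 rad, level with the red marker arm (measured at 0.61–0.64 rad).

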